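# Lock the blender lids in their rack

## Task

One blender lid still stands in the single-slot drying block beside the lid rack. Slide the rack's lock all the way open to its stop so that its fingers clear the slots, stand that lid fully down in the rack's one empty slot and let go of it, then slide the lock all the way back to its other stop so that its fingers lie over all four lids. Leave the three other lids in their slots and the other things on the counter where they are.

Things in the scene. Friction and masses are not known exactly. Their poses are not given: they have to be found in the camera images.
- rack: fixed wooden rack, four slots side by side along its y, 60 mm apart. Origin on the counter under the middle of the row. Base x -63 to +97, y +-145, 18 mm thick. Each slot: 20 mm wide in y, between 8 mm slats 104 mm long in x with tops at z 68 mm; a V floor centres the lid in x; a seated lid has its middle at z 73, top at 118 mm. The lock rail is at x +78 between posts at y +-137, 126 mm high.
- slot0 (a point): where the middle of a fully seated lid is in slot 0 (rack x 0, y -90 mm, z 73 mm); axes as the rack's
- slot1 (a point): where the middle of a fully seated lid is in slot 1 (rack x 0, y -30 mm, z 73 mm); axes as the rack's
- slot2 (a point): where the middle of a fully seated lid is in slot 2 (rack x 0, y 30 mm, z 73 mm); axes as the rack's
- slot3 (a point): where the middle of a fully seated lid is in slot 3 (rack x 0, y 90 mm, z 73 mm); axes as the rack's
- lock (a joint): rack lock, slides along rack y, m: 0 = fully open at its stop (each finger 36 mm to the -y side of its slot), 0.036 = fully locked at the other stop (a finger over the middle of each slot). A steel comb at z 110 to 118 mm: bar 16 x 226 mm at rack x +78, four fingers 12 mm wide reaching in to rack x +30 mm. Friction about 2.5 N; stays where left.
- lock_knob (a point): grip point of the lock's knob: an upright black block 18 x 18 mm on the middle of the comb bar, 118 to 154 mm above the counter; the point is on its axis at 141 mm, axes as the rack's. It moves with the lock.
- stand: fixed wooden drying block with one slot like the rack's (20 mm wide in y, slat tops at 68 mm, seated lid middle at 73 mm), base 116 x 64 x 18 mm; origin on the counter under its middle, slot along its x
- spare: grey plastic blender lid, a disc standing on its rim: flange 90 mm across and 8 mm thick on its -y side, plug 76 mm across and 8 mm thick on its +y side, 16 mm thick together, 80 g. Origin at the middle of the disc (45 mm below its top edge, mid-thickness); y is the disc's axis, level as it stands. It starts in the drying block.
- lid_a: grey plastic blender lid, a disc standing on its rim: flange 90 mm across and 8 mm thick on its -y side, plug 76 mm across and 8 mm thick on its +y side, 16 mm thick together, 80 g. Origin at the middle of the disc (45 mm below its top edge, mid-thickness); y is the disc's axis, level as it stands. It stands in one of the rack's slots and stays there.
- lid_b: grey plastic blender lid, a disc standing on its rim: flange 90 mm across and 8 mm thick on its -y side, plug 76 mm across and 8 mm thick on its +y side, 16 mm thick together, 80 g. Origin at the middle of the disc (45 mm below its top edge, mid-thickness); y is the disc's axis, level as it stands. It stands in one of the rack's slots and stays there.
- lid_c: grey plastic blender lid, a disc standing on its rim: flange 90 mm across and 8 mm thick on its -y side, plug 76 mm across and 8 mm thick on its +y side, 16 mm thick together, 80 g. Origin at the middle of the disc (45 mm below its top edge, mid-thickness); y is the disc's axis, level as it stands. It stands in one of the rack's slots and stays there.
- dish: bystander: white ceramic dish, 80 mm across, 28 mm high; origin under its middle
- seal: bystander: black silicone sealing ring lying flat, 90 mm across, 6 mm thick; origin under its middle
- screwdriver: bystander: flathead screwdriver lying on the counter, about 200 mm long along its x, handle to -x
- tweezers: bystander: steel tweezers lying on the counter, 118 mm long along x, 8 mm high

How it is judged:
By the outcome, as a careful person would: the job done as asked, in the order asked, and still so for the second after the job is handed in, with the robot touching nothing.
It also fails if it takes over 69 s, if anything falls off the work surface, if the arm or the gripper's body presses on something with over 40 N, if the wrist force passes 120 N, or if a joint passes its speed limit or range.

## Robot

A 7-joint arm with a two-finger parallel gripper is mounted at the origin on the work surface. World frame = base frame: x ahead of the robot, y to its left, z up, the work surface at z = 0. Lengths are in m, angles in rad, forces in N, time in s.
With the tool pointing down it reaches from about 0.425 to 0.975 m from the base axis. Payload 16.7 kg.
Tool frame: the origin (TCP) lies between the finger pads; the fingertips stand 17 mm ahead of it and the grasp point (between the pads) lies 2 mm behind it; z points along the fingers, y is the direction in which the jaws open and shut (so a half turn about z gives the same grasp; the last joint's range is limited). The gripper opens to 85 mm and grips with 20 to 120 N. Pads are 22 mm wide; open, the fingers measure 114 mm over their backs; the gripper's body (76 mm by 85 mm) begins 54 mm behind the grasp point. The pads swing forward as they close: fully open they stand 13 mm farther back than shut.
Start: joints at [0.97, 0.426, 0.074, 1.606, -0.034, 1.111, -0.067], TCP at [0.295, -0.607, 0.214] pointing down, gripper open.
Joint ranges: [-2.85, 2.85], [-0.5, 2.14], [-1.23, 1.37], [0.21, 2.46], [-1.02, 4.16], [0.16, 2.05], [-2.73, 2.73]. Speed limits (rad/s): [1.89, 1.89, 2.39, 2.39, 3.01, 3.01, 3.01].

## Interface

Orientations are given as [roll, pitch, yaw] about the fixed x, y, z axes, in that order (R = Rz(yaw) Ry(pitch) Rx(roll)).
In Python, from workcell import bot, camera, ticket gives the robot as it stands.
- The arm moves only by the tool move_arm, never from a script. Its argument "series" is a list of rows, each a list of 2 entries, a list of its own where there are three numbers: the shift along the tool's x, y, z in m, then the turn, a rotation vector about the tool's x, y, z in degrees. In form: [[[tx, ty, tz], [wx, wy, wz]], ...]. A call has 1 to 20 rows; each row shifts and turns the pose as measured when the row begins, along the tool's axes as they then stand; what a row does not reach is not made up. A row lasts 1/12 s, in which the tool goes at most 41.7 mm and 7.16 degrees, less where a joint would pass 70% of its speed; a pose out of reach is approached as far as the arm can. A call is refused whole if a number of a shift passes 0.0417 or a number of a turn 7.16, either way. A call with a gripper value outside its range is refused whole. "claw" is the opening, from 0 (shut) to 1 (fully open), set as the call begins (left out, the last holds). The fingers move at their own pace and stop on an object; the grip force is fixed at half the most. Time passes only in rows, so rows that do not move let the fingers close. It gives the time, the measured TCP pose, the force and the opening at its end, in the units of the state.
- bot.state(): the state, without advancing time (a new reading comes with each control period).
- camera(name): name is "side" or "top"; returns a dict with "color" (420x560x3 uint8, blue, green, red), "depth" (420x560 float32, m along the optical axis (not along the pixel's ray), 0 where there is no reading), "camera_matrix" (3x3 intrinsics, pixels), "eye" and "orientation" of the camera in the world. Camera axes: x right, y up, looking along -z (the intrinsics and any distortion apply to the point x, -y, -z); pixel columns grow to the right and rows downward; lengths in m; the calibration is good to about 2 mm. A picture is of the moment at which its call begins.
- ticket.finish_job(): hands the job in, once; it reports no verdict.
The state is a dict: "time": time; "qpos": joint angles; "joint_vel": joint speeds; "effort": joint torques, N m; "tcp_pos": TCP position; "eef_rot": TCP orientation; "wrist_force": force on the tool from outside, world axes, zero at the start; "wrist_torque": the same for the moment, N m; "width": opening from 0.0 (shut) to 1.0 (fully open).
Only numpy, scipy, OpenCV 4.12 (cv2) and the standard library are available. Lean on these libraries where they do the work, as an engineer would, in place of code of your own. Each camera call takes 0.05 s, during which the arm holds its last target. There are 200 camera calls.

## Working session

There is one attempt and no reset: what is moved stays moved. The work goes in short steps, Python scripts to look and compute and a tool call to move; the robot and the scene stay as the last step left them, time stands still between calls to the robot, and variables do not carry over. Pictures are saved under pics/ and viewed, about 8 in all and at most 12, crops included, and the job is handed in when it is done.

Besides the shell and the picture viewer there is one more tool, called after "Emit:" as name(argument=value, ...) on one line, values as JSON. move_arm: Moves the arm, as the interface text tells. Its arguments: {"type":"object","properties":{"series":{"type":"array","items":{"type":"array"}},"claw":{"type":"number"}},"required":["series"]}

```bash
mkdir -p pics; cat > h.py <<'E'
import numpy as np, cv2
from workcell import bot, camera, ticket
def shot(n,fn=None):
    c=camera(n)
    if fn: cv2.imwrite('pics/'+fn,c['color'])
    return c
def Rcam(c):
    o=np.array(c['orientation'],float)
    if o.shape==(3,3): return o
    from scipy.spatial.transform import Rotation as R
    return (R.from_euler('xyz',o) if o.size==3 else R.from_quat(o)).as_matrix()
def cloud(c):
    d=c['depth'];K=np.array(c['camera_matrix']);v,u=np.mgrid[:d.shape[0],:d.shape[1]]
    p=np.stack([(u-K[0,2])/K[0,0]*d,-(v-K[1,2])/K[1,1]*d,-d],-1)
    return p@Rcam(c).T+np.array(c['eye'])
def ray(c,u,v,z):
    K=np.array(c['camera_matrix']);r=Rcam(c)@np.array([(u-K[0,2])/K[0,0],-(v-K[1,2])/K[1,1],-1])
    e=np.array(c['eye']);return e+r*(z-e[2])/r[2]
E
python3 - <<'E'
from h import *
for n in('top','side'):
    c=shot(n,n+'1.png');print(n,c['eye'],c['orientation'],c['camera_matrix'])
s=bot.state();print({k:np.round(s[k],3) for k in s})
E
```

```text
top [0.49919505 0.04276361 1.07106372] [ 1.17984977e-01 -1.31169207e-03 -1.59995133e+00] [[389.79098684   0.         273.35513062]
 [  0.         389.79098684 208.73894518]
 [  0.           0.           1.        ]]
side [0.5281928  0.68724416 0.87564088] [ 0.69484866 -0.01305129 -2.98768197] [[503.83082531   0.         279.97687945]
 [  0.         503.83082531 208.22760971]
 [  0.           0.           1.        ]]
{'time': np.float64(0.1), 'qpos': array([ 0.97 ,  0.427,  0.074,  1.607, -0.034,  1.111, -0.067]), 'joint_vel': array([-0.   , -0.001,  0.001, -0.002, -0.001,  0.001,  0.   ]), 'effort': array([ 6.0000e-03, -9.5154e+01,  3.7710e+00, -4.6440e+01,  2.0000e-02,
        7.0000e-03,  0.0000e+00]), 'tcp_pos': array([ 0.294, -0.607,  0.213]), 'eef_rot': array([-3.14 ,  0.   ,  0.452]), 'wrist_force': array([ 0.615, -0.149, -0.248]), 'wrist_torque': array([-0.01 ,  0.007,  0.006]), 'width': np.float64(1.0)}
```

View pics/top1.png

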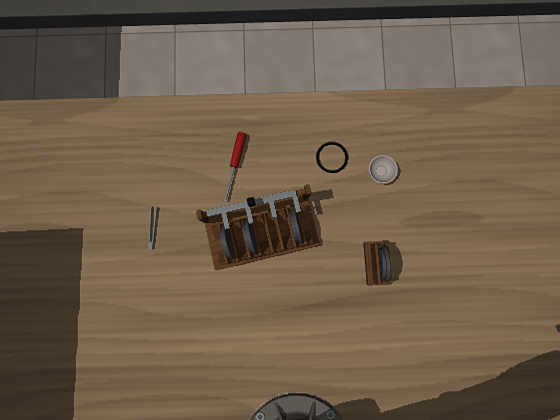

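View pics/side1.png

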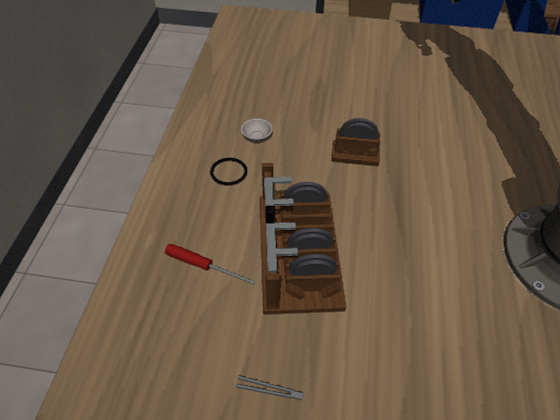

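The top view shows the rack at about (262,230), with lids left, mid-left and right. The empty slot is third from the left, at about (272,230). The knob is at (251,202), the stand with the spare at (378,263), the dish at (383,169), the ring at (332,157), the screwdriver at (236,165) and the tweezers at (153,228).

```bash
cat > meas.py <<'E'
from h import *
def comps(c,m,P,label,mn=12):
    n,l,st,ce=cv2.connectedComponentsWithStats(m.astype(np.uint8))
    for i in range(1,n):
        if st[i,4]<mn: continue
        p=P[l==i]; r=cv2.minAreaRect((p[:,:2]*1000).astype(np.float32))
        print(label,st[i,4],'uv',ce[i].round(0),'mean',p.mean(0).round(4),'rect',np.round(r[0],1),np.round(r[1],1),round(r[2],1))
for n in('top','side'):
    c=shot(n);P=cloud(c);z=P[...,2];b=c['color'].astype(int)
    reg=(abs(P[...,1])<.45)&(P[...,0]>.4)&(P[...,0]<.9)&(c['depth']>0)
    print(n)
    br=(b[...,2]-b[...,0]>25)
    comps(c,reg&(z>.145)&(z<.165),P,'knob')
    comps(c,reg&(z>.12)&(z<.133)&br,P,'post')
    comps(c,reg&(z>.098)&(z<.125)&~br&(b.max(-1)<105),P,'lid')
    comps(c,reg&(z>.105)&(z<.123)&~br&(b.max(-1)>=105),P,'comb')
    comps(c,reg&(z>.06)&(z<.075)&br,P,'slat')
    comps(c,reg&(z>.012)&(z<.4),P,'all',100)
E
python3 meas.py
```

```text
top
knob 53 uv [250. 201.] mean [0.6292 0.0922 0.1533] rect [629.4  92.2] [16.8 17.1] 88.9
post 48 uv [308. 189.] mean [ 0.6585 -0.0476  0.1254] rect [658.3 -47.8] [23.  11.8] 11.7
post 44 uv [199. 214.] mean [0.6029 0.2207 0.1251] rect [603.4 220.5] [23.5 10.6] 14.5
lid 57 uv [259. 201.] mean [0.632  0.0737 0.1166] rect [633.1  75.3] [16.4 25.2] 14.6
lid 16 uv [202. 216.] mean [0.5994 0.2146 0.1125] rect [599.7 214.2] [ 9.3 21.2] 73.5
lid 165 uv [295. 225.] mean [ 0.5709 -0.0135  0.1093] rect [572.2 -12.8] [73.9 15.8] 12.1
lid 173 uv [248. 236.] mean [0.5479 0.1032 0.1092] rect [548.1 104.1] [73.8 17.3] 9.7
lid 173 uv [224. 242.] mean [0.5354 0.1613 0.1092] rect [536.1 162.9] [71.9 18.1] 10.2
lid 204 uv [385. 263.] mean [ 0.4717 -0.2321  0.1085] rect [ 471.2 -232.3] [73.7 16. ] 1.4
comb 340 uv [281. 200.] mean [0.6332 0.0185 0.1176] rect [624.4  20.3] [54.5 86. ] 11.8
comb 390 uv [230. 211.] mean [0.6088 0.1443 0.1176] rect [598.2 147.7] [ 55.1 107.5] 11.3
slat 109 uv [290. 228.] mean [ 0.5667 -0.0043  0.0673] rect [569.5  -3.8] [102.    7.6] 11.8
slat 112 uv [268. 233.] mean [0.556
[... 3350 characters left out ...]
17. 251.] mean [0.5337 0.114  0.0657] rect [533.2 112.8] [75.2 11.8] 11.9
slat 17 uv [287. 265.] mean [0.5867 0.158  0.067 ] rect [585.8 157.9] [8.6 6.7] 18.7
slat 295 uv [312. 277.] mean [0.5351 0.1756 0.0657] rect [534.6 174.9] [104.6  11.6] 12.3
slat 55 uv [272. 296.] mean [0.6032 0.2277 0.0676] rect [603.5 227.7] [22.   3.3] 10.1
all 362 uv [256. 128.] mean [ 0.7276 -0.2702  0.0216] rect [ 725.6 -263. ] [75.8 80.4] 12.0
all 1772 uv [357. 142.] mean [ 0.474  -0.2217  0.0578] rect [ 473.5 -231.7] [116.5  66.2] 0.0
all 9805 uv [298. 248.] mean [0.5722 0.1096 0.0667] rect [572.3  77.1] [160.3 292.8] 11.7
all 659 uv [195. 260.] mean [0.7759 0.1429 0.02  ] rect [747.5 147.6] [ 25.5 198.8] 75.6
```

```bash
cat > go.py <<'E'
import sys
from h import *
from scipy.spatial.transform import Rotation as R
# usage: go.py x y z yawdeg -> remaining shift in tool axes (at present attitude) and turn
def delta(x,y,z,yaw):
    s=bot.state(); M=R.from_euler('xyz',s['eef_rot'])
    d=M.inv().apply(np.array([x,y,z])-s['tcp_pos'])
    G=R.from_euler('xyz',[np.pi,0,np.radians(yaw)]); w=np.degrees((M.inv()*G).as_rotvec())
    print('t',round(float(s['time']),2),'tcp',np.round(s['tcp_pos'],4),'rpy',np.round(np.degrees(s['eef_rot']),2),'w',round(float(s['width']),3),'F',np.round(s['wrist_force'],1))
    print('shift mm',np.round(d*1000,1),'turn deg',np.round(w,2))
if __name__=='__main__': delta(*map(float,sys.argv[1:]))
E
echo
```

Emit:
move_arm(series=[[[0, 0, 0], [0, 0, 7.1]], [[0, 0, 0], [0, 0, 7.1]], [[0, 0, 0], [0, 0, 0]]], claw=0.7)

```text
time: 0.45
tcp_pos: [0.2942, -0.6068, 0.213]
eef_rot: [-3.14, 0.0, 0.195]
wrist_force: [0.2, -0.5, -0.3]
width: 0.702
```

```bash
python3 go.py .630 .094 .19 11.6
```

```text
t 0.45 tcp [ 0.2942 -0.6068  0.213 ] rpy [-1.7989e+02  3.0000e-02  1.1170e+01] w 0.702 F [ 0.2 -0.5 -0.3]
shift mm [ 465.2 -622.5   24. ] turn deg [-0.11  0.03 -0.43]
```

Emit:
move_arm(series=[[[0.0233, -0.0311, 0.001], [0, 0, -0.4]], [[0.0233, -0.0311, 0.001], [0, 0, 0]], [[0.0233, -0.0311, 0.001], [0, 0, 0]], [[0.0233, -0.0311, 0.001], [0, 0, 0]], [[0.0233, -0.0311, 0.001], [0, 0, 0]], [[0.0233, -0.0311, 0.001], [0, 0, 0]], [[0.0233, -0.0311, 0.001], [0, 0, 0]], [[0.0233, -0.0311, 0.001], [0, 0, 0]], [[0.0233, -0.0311, 0.001], [0, 0, 0]], [[0.0233, -0.0311, 0.001], [0, 0, 0]], [[0.0233, -0.0311, 0.001], [0, 0, 0]], [[0.0233, -0.0311, 0.001], [0, 0, 0]], [[0.0233, -0.0311, 0.001], [0, 0, 0]], [[0.0233, -0.0311, 0.001], [0, 0, 0]], [[0.0233, -0.0311, 0.001], [0, 0, 0]], [[0.0233, -0.0311, 0.001], [0, 0, 0]], [[0.0233, -0.0311, 0.001], [0, 0, 0]], [[0.0233, -0.0311, 0.001], [0, 0, 0]], [[0.0233, -0.0311, 0.001], [0, 0, 0]], [[0, 0, 0], [0, 0, 0]]])

```text
time: 2.12
tcp_pos: [0.5925, 0.1035, 0.1912]
eef_rot: [3.139, -0.0, 0.287]
wrist_force: [-1.9, 1.0, -0.2]
width: 0.702
```

```bash
python3 go.py .630 .094 .19 11.6
```

```text
t 2.12 tcp [0.5925 0.1035 0.1912] rpy [ 1.7983e+02 -2.0000e-02  1.6470e+01] w 0.702 F [-1.9  1.  -0.2]
shift mm [33.3 19.7  1.3] turn deg [ 0.17 -0.03  4.87]
```

Emit:
move_arm(series=[[[0, 0, 0], [0, 0, 4.9]], [[0.016, 0.008, 0], [0, 0, 0]], [[0.016, 0.008, 0], [0, 0, 0]], [[0, 0, 0], [0, 0, 0]]], claw=0.6)

```text
time: 2.45
tcp_pos: [0.6278, 0.0997, 0.1906]
eef_rot: [3.139, 0.0, 0.224]
wrist_force: [-0.9, 0.3, 0.4]
width: 0.6
```

```bash
python3 go.py .630 .0945 .142 11.6; python3 - <<'E'
from h import *
shot('side','s2.png');i=cv2.imread('pics/s2.png')[60:320,180:440];cv2.imwrite('pics/s2c.png',cv2.resize(i,None,fx=2.2,fy=2.2))
E
```

```text
t 2.45 tcp [0.6278 0.0997 0.1906] rpy [1.7988e+02 1.0000e-02 1.2820e+01] w 0.6 F [-0.9  0.3  0.4]
shift mm [ 1.   5.4 48.6] turn deg [0.12 0.01 1.22]
```

View pics/s2c.png

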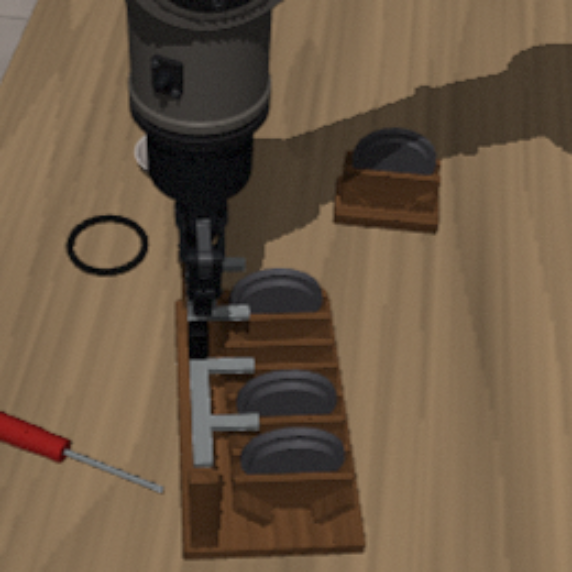

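The crop shows the gripper above the knob (about (200,330)), the spare upright in the stand, and slot 1 empty. Next I descend to the knob and close on it.

Emit:
move_arm(series=[[[0.001, 0.0055, 0.004], [0, 0, 1.2]], [[0, 0, 0.02], [0, 0, 0]], [[0, 0, 0.015], [0, 0, 0]], [[0, 0, 0.008], [0, 0, 0]], [[0, 0, 0], [0, 0, 0]]])

```text
time: 2.92
tcp_pos: [0.6274, 0.0933, 0.1418]
eef_rot: [3.14, 0.0, 0.207]
wrist_force: [0.1, -0.6, -0.0]
width: 0.597
```

```bash
python3 go.py .630 .0945 .142 11.6
```

```text
t 2.92 tcp [0.6274 0.0933 0.1418] rpy [1.7988e+02 1.0000e-02 1.1880e+01] w 0.597 F [ 0.1 -0.6 -0. ]
shift mm [ 2.8 -0.6 -0.2] turn deg [0.12 0.01 0.28]
```

Emit:
move_arm(series=[[[0, 0, 0], [0, 0, 0]], [[0, 0, 0], [0, 0, 0]], [[0, 0, 0], [0, 0, 0]], [[0, 0, 0], [0, 0, 0]], [[0, 0, 0], [0, 0, 0]], [[0, 0, 0], [0, 0, 0]]], claw=0)

```text
time: 3.42
tcp_pos: [0.6278, 0.0931, 0.1445]
eef_rot: [3.139, -0.002, 0.208]
wrist_force: [-0.6, 0.2, 1.7]
width: 0.002
```

```bash
python3 go.py .630 .0945 .142 11.6
```

```text
t 3.42 tcp [0.6278 0.0931 0.1445] rpy [ 1.7987e+02 -1.3000e-01  1.1920e+01] w 0.002 F [-0.6  0.2  1.7]
shift mm [ 2.5 -0.9  2.5] turn deg [ 0.13 -0.13  0.32]
```

```bash
python3 - <<'E'
from h import *
a=shot('side')['color'][90:310,190:350];b=shot('top')['color'][150:280,180:340]
cv2.imwrite('pics/s3.png',np.vstack([cv2.resize(a,(400,550))[:300],cv2.resize(b,(400,325))[:300]]) if 0 else np.hstack([cv2.resize(a,(400,550)),cv2.resize(b,(400,550*0+325)).__class__(0) if 0 else cv2.copyMakeBorder(cv2.resize(b,(400,325)),0,225,0,0,0)]))
E
```

```text
(no output)
```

View pics/s3.png

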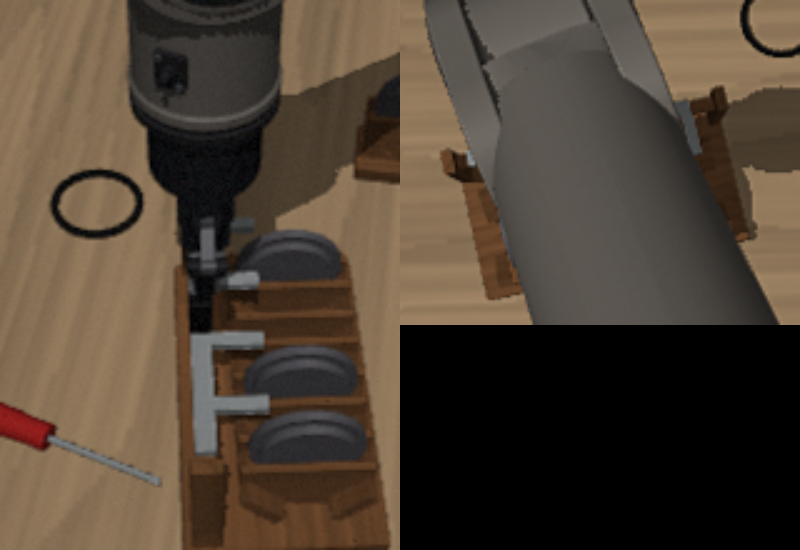

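```bash
python3 - <<'E'
from h import *
c=shot('side');K=c['camera_matrix']
def proj(p):
    q=Rcam(c).T@(np.array(p)-c['eye']);return np.round([K[0][0]*q[0]/-q[2]+K[0][2],-K[1][1]*q[1]/-q[2]+K[1][2]],1)
for p in([.628,.093,.1445],[.628,.093,.1275],[.630,.0942,.154],[.630,.0942,.12],[.628,.093,.2]):
    print(p,proj(p))
P=cloud(c)
for v in range(170,226,4):
    print(v,[(u,*np.round(P[v,u]*1000).astype(int).tolist()) for u in(267,270,273)],c['color'][v,270])
E
```

```text
[0.628, 0.093, 0.1445] [270.9 211. ]
[0.628, 0.093, 0.1275] [270.9 216.7]
[0.63, 0.0942, 0.154] [269.7 208.1]
[0.63, 0.0942, 0.12] [269.8 219.5]
[0.628, 0.093, 0.2] [270.9 191.3]
170 [(267, 628, 129, 291), (270, 623, 130, 294), (273, 618, 130, 294)] [17 15 14]
174 [(267, 628, 129, 282), (270, 623, 130, 284), (273, 619, 128, 283)] [18 18 19]
178 [(267, 628, 132, 276), (270, 624, 127, 272), (273, 619, 128, 274)] [50 47 47]
182 [(267, 627, 134, 269), (270, 623, 133, 268), (273, 618, 129, 265)] [79 77 77]
186 [(267, 630, 120, 243), (270, 622, 139, 265), (273, 617, 137, 264)] [80 77 77]
190 [(267, 634, 100, 210), (270, 621, 142, 258), (273, 616, 143, 260)] [75 74 75]
194 [(267, 625, 149, 256), (270, 620, 148, 256), (273, 615, 147, 256)] [54 53 52]
198 [(267, 528, 687, 876), (270, 619, 153, 251), (273, 615, 152, 251)] [37 34 33]
202 [(267, 634, 101, 179), (270, 627, 107, 187), (273, 622, 105, 185)] [ 6 11 11]
206 [(267, 634, 102, 169), (270, 628, 104, 172), (273, 622, 104, 173)] [ 6 12  8]
210 [(267, 634, 100, 154), (270, 629, 98, 154), (273, 624, 94, 150)] [13 15 11]
214 [(267, 634, 104, 148), (270, 628, 103, 147), (273, 623, 101, 147)] [4 6 1]
218 [(267, 634, 104, 136), (270, 628, 103, 135), (273, 623, 100, 134)] [3 4 3]
222 [(267, 634, 104, 124), (270, 628, 104, 124), (273, 622, 102, 124)] [ 8 10 12]
```

The depth points show the closed fingertips ending at about z .155, on top of the knob, instead of the expected .128. I'll lift, reopen and measure the tip against the TCP.

Emit:
move_arm(series=[[[0, 0, -0.02], [0, 0, 0]], [[0, 0, -0.03], [0, 0, 0]], [[0, 0, -0.03], [0, 0, 0]], [[0, 0, 0], [0, 0, 0]]])

```text
time: 3.9
tcp_pos: [0.6262, 0.0931, 0.2253]
eef_rot: [3.14, 0.003, 0.208]
wrist_force: [0.6, 0.3, -0.3]
width: 0.003
```

```bash
python3 - <<'E'
from h import *
c=shot('side','s4.png');P=cloud(c);s=bot.state();print(s['tcp_pos'],s['eef_rot'],s['width'],s['qpos'].round(3) if hasattr(s['qpos'],'round') else s['qpos'])
m=(abs(P[...,0]-.628)<.04)&(abs(P[...,1]-.1)<.06)&(P[...,2]>.16)&(P[...,2]<.4)&(c['depth']>0)
for z in np.arange(.16,.4,.008):
    q=P[m&(abs(P[...,2]-z)<.004)]
    if len(q)>2: print(round(z,3),len(q),(q.min(0)*1000).round(),(q.max(0)*1000).round())
cv2.imwrite('pics/s4c.png',cv2.resize(c['color'][100:260,200:360],None,fx=3.5,fy=3.5,interpolation=cv2.INTER_CUBIC))
E
```

```text
[0.62538483 0.09293176 0.22290402] [3.13967235 0.00481234 0.20851805] -0.004536803245650807 [-0.053  0.365 -0.255  1.679  0.102  1.116 -1.699]
0.24 4 [617.  97. 242.] [635. 101. 244.]
0.248 22 [615.  94. 244.] [635. 107. 252.]
0.256 42 [615.  95. 252.] [635. 108. 260.]
0.264 34 [615.  96. 260.] [635. 109. 268.]
0.272 14 [617. 104. 268.] [630. 108. 272.]
0.288 13 [613. 103. 288.] [638. 126. 292.]
0.296 12 [608. 110. 292.] [635. 129. 299.]
0.304 29 [608. 104. 300.] [639. 136. 308.]
0.312 65 [606. 101. 308.] [640. 144. 315.]
0.32 38 [605. 104. 316.] [639. 151. 324.]
0.328 104 [602. 106. 324.] [640. 156. 332.]
0.336 149 [603.  84. 332.] [646. 156. 340.]
0.344 115 [604. 100. 340.] [641. 144. 348.]
0.352 103 [605. 102. 348.] [643. 136. 356.]
0.36 64 [610. 120. 356.] [632. 134. 364.]
0.368 65 [597. 114. 364.] [652. 132. 372.]
0.376 194 [590.  90. 372.] [663. 132. 380.]
0.384 195 [590.  91. 380.] [662. 132. 388.]
0.392 204 [590.  93. 388.] [661. 132. 396.]
```

View pics/s4c.png

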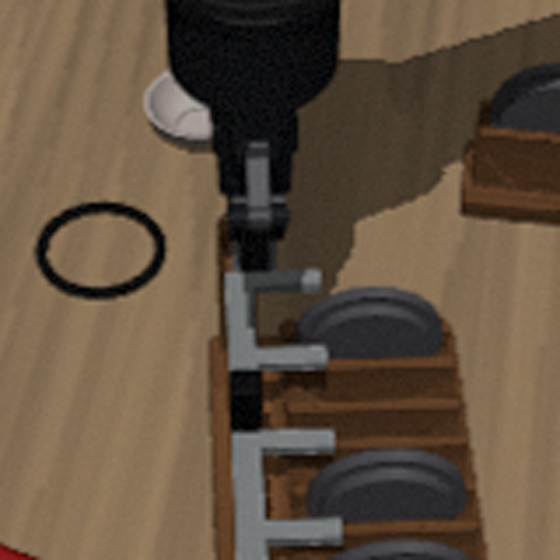

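The tips sit at about z .240 with the reported TCP at .225. The contact on the knob top also puts the closed tips about 10 mm above the reported TCP, not 17 mm below it. I'll use tip ≈ TCP + 10 mm and go about 27 mm lower, checking contact and width as I go.

Emit:
move_arm(series=[[[0.004, 0, 0], [0, 0, 0.3]], [[0, 0, 0], [0, 0, 0]], [[0, 0, 0.03], [0, 0, 0]], [[0, 0, 0.03], [0, 0, 0]], [[0, 0, 0], [0, 0, 0]]], claw=0.6)

```text
time: 4.37
tcp_pos: [0.6298, 0.0937, 0.1602]
eef_rot: [3.139, 0.004, 0.202]
wrist_force: [-0.9, -0.5, 0.6]
width: 0.598
```

```bash
python3 go.py .630 .0945 .116 11.6
```

```text
t 4.37 tcp [0.6298 0.0937 0.1602] rpy [179.88   0.2   11.6 ] w 0.598 F [-0.9 -0.5  0.6]
shift mm [ 0.6 -0.9 44.2] turn deg [ 0.12  0.2  -0.  ]
```

Emit:
move_arm(series=[[[0, -0.001, 0.015], [0, 0, 0]], [[0, 0, 0.012], [0, 0, 0]], [[0, 0, 0.01], [0, 0, 0]], [[0, 0, 0.006], [0, 0, 0]], [[0, 0, 0], [0, 0, 0]]])

```text
time: 4.78
tcp_pos: [0.6291, 0.0946, 0.1149]
eef_rot: [3.14, 0.007, 0.202]
wrist_force: [-0.5, 0.3, 0.2]
width: 0.602
```

Emit:
move_arm(series=[[[0, 0, 0], [0, 0, 0]], [[0, 0, 0], [0, 0, 0]], [[0, 0, 0], [0, 0, 0]], [[0, 0, 0], [0, 0, 0]], [[0, 0, 0], [0, 0, 0]], [[0, 0, 0], [0, 0, 0]]], claw=0)

```text
time: 5.28
tcp_pos: [0.6298, 0.0946, 0.1165]
eef_rot: [3.14, 0.005, 0.202]
wrist_force: [1.0, 0.8, -6.9]
width: 0.199
```

```bash
python3 go.py .630 .0945 .116 11.6
```

```text
t 5.28 tcp [0.6298 0.0946 0.1165] rpy [179.89   0.31  11.6 ] w 0.199 F [ 1.   0.8 -6.9]
shift mm [0.1 0.2 0.5] turn deg [ 0.11  0.31 -0.  ]
```

Gripped: width .199 × 85 ≈ 17 mm. Next, slide it open along tool +y (rack −y).

Emit:
move_arm(series=[[[0, 0.004, 0], [0, 0, 0]], [[0, 0.004, 0], [0, 0, 0]], [[0, 0.004, 0], [0, 0, 0]], [[0, 0.004, 0], [0, 0, 0]], [[0, 0.004, 0], [0, 0, 0]], [[0, 0.003, 0], [0, 0, 0]]])

```text
time: 5.78
tcp_pos: [0.6345, 0.0719, 0.1165]
eef_rot: [3.142, 0.005, 0.204]
wrist_force: [1.3, 1.6, -6.6]
width: 0.196
```

```bash
python3 go.py .6354 .0702 .116 11.6
```

```text
t 5.78 tcp [0.6345 0.0719 0.1165] rpy [180.     0.31  11.69] w 0.196 F [ 1.3  1.6 -6.6]
shift mm [0.5 1.9 0.5] turn deg [0.   0.31 0.09]
```

Emit:
move_arm(series=[[[0, 0.003, 0], [0, 0, 0]], [[0, 0.003, 0], [0, 0, 0]], [[0, 0.003, 0], [0, 0, 0]], [[0, 0.003, 0], [0, 0, 0]]])

```text
time: 6.12
tcp_pos: [0.6347, 0.0708, 0.1165]
eef_rot: [-3.129, 0.006, 0.211]
wrist_force: [-4.3, 16.8, -5.0]
width: 0.199
```

```bash
python3 go.py .6354 .0702 .116 11.6
```

```text
t 6.12 tcp [0.6347 0.0708 0.1165] rpy [-179.27    0.34   12.1 ] w 0.199 F [-4.3 16.8 -5. ]
shift mm [0.5 0.7 0.5] turn deg [-0.73  0.34  0.5 ]
```

Emit:
move_arm(series=[[[0, 0.005, 0], [0, 0, 0]], [[0, 0.006, 0], [0, 0, 0]]])

```text
time: 6.28
tcp_pos: [0.6347, 0.0709, 0.1165]
eef_rot: [-3.117, 0.006, 0.219]
wrist_force: [-8.2, 33.8, -3.4]
width: 0.198
```

```bash
python3 go.py .6354 .0702 .116 11.6
```

```text
t 6.28 tcp [0.6347 0.0709 0.1165] rpy [-178.62    0.37   12.55] w 0.198 F [-8.2 33.8 -3.4]
shift mm [0.5 0.8 0.4] turn deg [-1.38  0.38  0.94]
```

The lock is at its open stop: 34 N with no motion, and about 24 mm of travel as predicted. Release and lift.

Emit:
move_arm(series=[[[0, 0, 0], [0, 0, 0]], [[0, 0, 0], [0, 0, 0]], [[0, 0, 0], [0, 0, 0]], [[0, 0, 0], [0, 0, 0]], [[0, 0, -0.03], [0, 0, 0]], [[0, 0, -0.04], [0, 0, 0]], [[0, 0, 0], [0, 0, 0]]], claw=0.6)

```text
time: 6.87
tcp_pos: [0.6357, 0.0669, 0.1891]
eef_rot: [-3.118, 0.008, 0.218]
wrist_force: [0.8, 0.3, 1.5]
width: 0.602
```

```bash
python3 go.py .4725 -.235 .2 1.8
```

```text
t 6.87 tcp [0.6357 0.0669 0.1891] rpy [-178.67    0.46   12.48] w 0.602 F [0.8 0.3 1.5]
shift mm [-224.7  259.2  -15.1] turn deg [-1.28  0.58 10.68]
```

Emit:
move_arm(series=[[[0, 0, -0.015], [-1.3, 0.5, 5.4]], [[0, 0, 0], [0, 0, 5.3]], [[-0.02, 0.033, 0], [0, 0, 0]], [[-0.02, 0.033, 0], [0, 0, 0]], [[-0.02, 0.033, 0], [0, 0, 0]], [[-0.02, 0.033, 0], [0, 0, 0]], [[-0.02, 0.033, 0], [0, 0, 0]], [[-0.02, 0.033, 0], [0, 0, 0]], [[-0.02, 0.033, 0], [0, 0, 0]], [[-0.02, 0.033, 0], [0, 0, 0]], [[0, 0, 0], [0, 0, 0]]])

```text
time: 7.78
tcp_pos: [0.4766, -0.2178, 0.21]
eef_rot: [3.135, -0.015, 0.014]
wrist_force: [0.4, -1.1, 0.2]
width: 0.599
```

```bash
python3 go.py .4725 -.235 .16 1.8; python3 meas.py | grep -E "top|side|knob|comb|slat|lid"| awk '$1!="slat"|| /-0.2/'
```

```text
t 7.78 tcp [ 0.4766 -0.2178  0.21  ] rpy [179.62  -0.85   0.81] w 0.599 F [ 0.4 -1.1  0.2]
shift mm [-5.1 16.8 50.1] turn deg [ 0.39 -0.85 -0.99]
top
knob 55 uv [260. 198.] mean [0.6339 0.0685 0.1533] rect [634.8  68.8] [17.8 17.3] 10.9
lid 54 uv [268. 199.] mean [0.6374 0.0496 0.1168] rect [638.   49.8] [14.9 20.4] 12.6
lid 14 uv [202. 215.] mean [0.6014 0.2143 0.1141] rect [602.3 213.8] [19.4  4.2] 4.1
lid 168 uv [295. 225.] mean [ 0.5709 -0.0136  0.1096] rect [570.9 -13. ] [75.9 16.1] 11.1
lid 177 uv [248. 236.] mean [0.5468 0.1029 0.1089] rect [547.  103.8] [73.  16.7] 11.7
lid 178 uv [224. 242.] mean [0.5353 0.1614 0.1089] rect [535.9 163.1] [75.5 17. ] 11.9
lid 58 uv [385. 254.] mean [ 0.4941 -0.2322  0.1069] rect [ 496.  -231.3] [14.7 24.8] 87.3
lid 35 uv [387. 274.] mean [ 0.4454 -0.2345  0.1055] rect [ 443.4 -233.2] [17.4 13.2] 5.5
comb 338 uv [291. 198.] mean [ 0.6381 -0.0055  0.1176] rect [629.6  -5.1] [54.9 83.8] 11.7
comb 391 uv [240. 209.] mean [0.6137 0.1198 0.1176] rect [603.2 122.8] [ 54.8 105.3] 11.7
slat 56 uv [376. 250.] mean [ 0.5039 -0.2215  0.0668] rect [ 503. 
[... 1094 characters left out ...]
60 uv [310. 234.] mean [0.5495 0.1076 0.108 ] rect [549.  106.9] [73.9 18.4] 11.6
lid 17 uv [267. 248.] mean [0.6242 0.1591 0.1176] rect [624.3 158.7] [ 0.  36.5] 9.7
lid 42 uv [285. 244.] mean [0.5934 0.1408 0.1135] rect [593.4 141. ] [37.5  3.8] 12.3
lid 385 uv [313. 261.] mean [0.5375 0.1663 0.1079] rect [537.7 166.3] [72.5 19.4] 10.4
lid 20 uv [271. 259.] mean [0.613  0.181  0.1151] rect [613.3 180.3] [14.6  4.3] 12.5
comb 313 uv [274. 182.] mean [ 0.6374 -0.0065  0.1175] rect [631.3  -8.4] [52.  75.3] 12.2
comb 517 uv [276. 233.] mean [0.6142 0.1222 0.1173] rect [604.7 124.8] [ 54.1 109.3] 11.5
slat 197 uv [358. 140.] mean [ 0.4716 -0.2199  0.0653] rect [ 472.6 -221.5] [102.   14.3] 2.2
```

The lock now measures fully open: the knob moved 24.2 mm and sits at rack y −18. Now the spare lid. Correcting with the known bias on the rack lids puts it at (0.472, −0.2347).

Emit:
move_arm(series=[[[-0.004, 0.017, 0.01], [0.4, -0.8, -1]], [[0, 0, 0.02], [0, 0, 0]], [[0, 0, 0.015], [0, 0, 0]], [[0, 0, 0], [0, 0, 0]]])

```text
time: 8.22
tcp_pos: [0.4795, -0.2294, 0.1659]
eef_rot: [3.142, -0.007, 0.039]
wrist_force: [-0.3, 0.0, -0.2]
width: 0.598
```

```bash
python3 go.py .4720 -.2347 .076 1.8
```

```text
t 8.22 tcp [ 0.4795 -0.2294  0.1659] rpy [180.    -0.41   2.23] w 0.598 F [-0.3  0.  -0.2]
shift mm [-8.3  5.  89.9] turn deg [ 0.   -0.41  0.43]
```

Emit:
move_arm(series=[[[-0.008, 0.005, 0], [0, -0.4, 0.4]], [[0, 0, 0.02], [0, 0, 0]], [[0, 0, 0.01], [0, 0, 0]], [[0, 0, 0], [0, 0, 0]]])

```text
time: 8.55
tcp_pos: [0.473, -0.2339, 0.1375]
eef_rot: [3.141, -0.001, 0.034]
wrist_force: [-0.5, 0.6, 0.6]
width: 0.601
```

```bash
python3 go.py .4720 -.2347 .076 1.8
```

```text
t 8.55 tcp [ 0.473  -0.2339  0.1375] rpy [ 1.7995e+02 -8.0000e-02  1.9600e+00] w 0.601 F [-0.5  0.6  0.6]
shift mm [-1.1  0.7 61.5] turn deg [ 0.05 -0.08  0.16]
```

Emit:
move_arm(series=[[[-0.001, 0.001, 0.012], [0, 0, 0]], [[0, 0, 0.015], [0, 0, 0]], [[0, 0, 0.015], [0, 0, 0]], [[0, 0, 0.012], [0, 0, 0]], [[0, 0, 0.006], [0, 0, 0]], [[0, 0, 0], [0, 0, 0]]])

```text
time: 9.05
tcp_pos: [0.4753, -0.2355, 0.0815]
eef_rot: [3.138, -0.006, 0.036]
wrist_force: [0.2, -0.4, 0.6]
width: 0.599
```

```bash
python3 go.py .4720 -.2347 .076 1.8;python3 - <<'E'
from h import *
c=shot('side');cv2.imwrite('pics/s5.png',cv2.resize(c['color'][60:200,290:450],None,fx=3.5,fy=3.5,interpolation=cv2.INTER_CUBIC))
E
```

```text
t 9.05 tcp [ 0.4753 -0.2355  0.0815] rpy [179.8   -0.37   2.04] w 0.599 F [ 0.2 -0.4  0.6]
shift mm [-3.3 -1.   5.5] turn deg [ 0.2  -0.37  0.23]
```

View pics/s5.png

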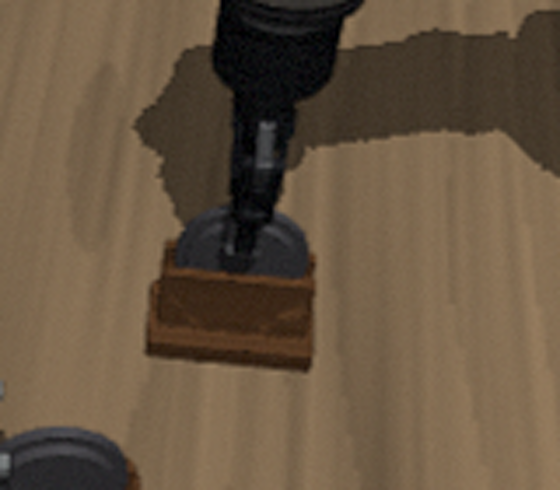

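The near finger is in front of the lid's middle at (238,240), above the slat. Lower slightly and close.

Emit:
move_arm(series=[[[-0.003, -0.001, 0.005], [0.2, -0.3, 0.2]], [[0, 0, 0], [0, 0, 0]], [[0, 0, 0], [0, 0, 0]]])

```text
time: 9.35
tcp_pos: [0.4736, -0.2351, 0.0791]
eef_rot: [3.141, -0.004, 0.032]
wrist_force: [0.7, -0.1, -0.4]
width: 0.6
```

Emit:
move_arm(series=[[[0, 0, 0], [0, 0, 0]], [[0, 0, 0], [0, 0, 0]], [[0, 0, 0], [0, 0, 0]], [[0, 0, 0], [0, 0, 0]], [[0, 0, 0], [0, 0, 0]], [[0, 0, 0], [0, 0, 0]]], claw=0)

```text
time: 9.85
tcp_pos: [0.4741, -0.2353, 0.0805]
eef_rot: [3.14, -0.005, 0.032]
wrist_force: [-0.3, 0.3, -0.1]
width: 0.168
```

```bash
python3 go.py .4720 -.2347 .076 1.8
```

```text
t 9.85 tcp [ 0.4741 -0.2353  0.0805] rpy [179.9   -0.31   1.81] w 0.168 F [-0.3  0.3 -0.1]
shift mm [-2.1 -0.7  4.5] turn deg [ 0.1  -0.31  0.01]
```

Gripped: width .168 ≈ 14–15 mm. The knob read 17 for a true 18, so this is about right. Lift.

Emit:
move_arm(series=[[[0, 0, -0.01], [0, 0, 0]], [[0, 0, -0.02], [0, 0, 0]], [[0, 0, -0.03], [0, 0, 0]], [[0, 0, -0.035], [0, 0, 0]], [[0, 0, -0.03], [0, 0, 0]], [[0, 0, 0], [0, 0, 0]]])

```text
time: 10.35
tcp_pos: [0.4718, -0.2345, 0.2122]
eef_rot: [-3.141, -0.001, 0.032]
wrist_force: [1.6, 0.0, 0.0]
width: 0.172
```

```bash
python3 go.py .5614 .0428 .21 11.6;python3 - <<'E'
from h import *
c=shot('side');cv2.imwrite('pics/s6.png',cv2.resize(c['color'][20:200,290:450],None,fx=3,fy=3,interpolation=cv2.INTER_CUBIC))
E
```

```text
t 10.35 tcp [ 0.4718 -0.2345  0.2122] rpy [-1.7998e+02 -7.0000e-02  1.8100e+00] w 0.172 F [1.6 0.  0. ]
shift mm [  98.4 -274.3    2.4] turn deg [-0.02 -0.07 -9.79]
```

View pics/s6.png

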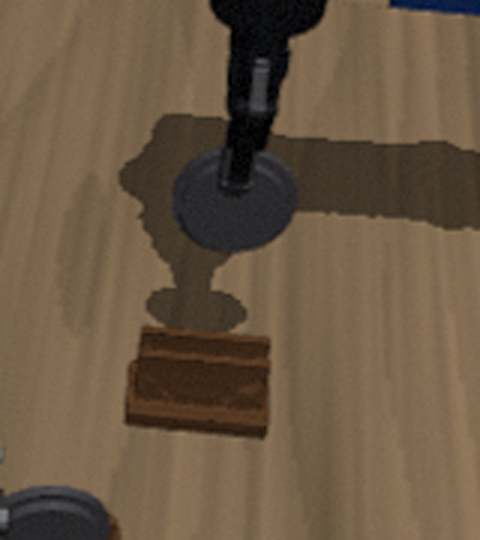

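The lid is held upright in the grip (plug face at (236,200)), clear of the stand. Carry it over slot 1.

Emit:
move_arm(series=[[[0, -0.01, 0], [0, 0, -3.3]], [[0, -0.01, 0], [0, 0, -3.3]], [[0, -0.01, 0], [0, 0, -3.2]], [[0.016, -0.026, 0], [0, 0, 0]], [[0.016, -0.026, 0], [0, 0, 0]], [[0.016, -0.026, 0], [0, 0, 0]], [[0.016, -0.026, 0], [0, 0, 0]], [[0.016, -0.026, 0], [0, 0, 0]], [[0.016, -0.026, 0], [0, 0, 0]], [[0.016, -0.026, 0], [0, 0, 0]], [[0.016, -0.026, 0], [0, 0, 0]], [[0, 0, 0], [0, 0, 0]]])

```text
time: 11.4
tcp_pos: [0.5488, 0.0353, 0.2066]
eef_rot: [-3.14, 0.006, 0.205]
wrist_force: [-0.6, 0.8, -1.7]
width: 0.169
```

```bash
python3 go.py .5612 .0432 .21 11.6
```

```text
t 11.4 tcp [0.5488 0.0353 0.2066] rpy [-179.9     0.33   11.72] w 0.169 F [-0.6  0.8 -1.7]
shift mm [13.7 -5.3 -3.5] turn deg [-0.1   0.33  0.12]
```

Emit:
move_arm(series=[[[0.0135, -0.0052, 0], [0, 0.3, 0]], [[0, 0, 0], [0, 0, 0]], [[0, 0, 0], [0, 0, 0]]])

```text
time: 11.65
tcp_pos: [0.5602, 0.046, 0.2045]
eef_rot: [-3.139, 0.004, 0.209]
wrist_force: [0.2, -1.0, -1.5]
width: 0.167
```

```bash
python3 go.py .5610 .0431 .15 11.6
```

```text
t 11.65 tcp [0.5602 0.046  0.2045] rpy [-179.85    0.22   11.98] w 0.167 F [ 0.2 -1.  -1.5]
shift mm [ 0.4  3.2 54.4] turn deg [-0.15  0.22  0.38]
```

Emit:
move_arm(series=[[[0, 0.003, 0.005], [-0.1, 0.2, 0.4]], [[0, 0, 0.02], [0, 0, 0]], [[0, 0, 0.02], [0, 0, 0]], [[0, 0, 0.008], [0, 0, 0]], [[0, 0, 0], [0, 0, 0]], [[0, 0, 0], [0, 0, 0]]])

```text
time: 12.15
tcp_pos: [0.5589, 0.0388, 0.1482]
eef_rot: [3.141, 0.002, 0.197]
wrist_force: [0.4, 0.6, -0.7]
width: 0.169
```

```bash
python3 go.py .5610 .0431 .0805 11.6;python3 - <<'E'
from h import *
c=shot('side');cv2.imwrite('pics/s7.png',cv2.resize(c['color'][100:300,230:390],None,fx=3,fy=3,interpolation=cv2.INTER_CUBIC))
P=cloud(c);b=c['color'].astype(int)
R=np.radians(11.6);X=np.array([np.cos(R),np.sin(R)]);Y=np.array([-np.sin(R),np.cos(R)])
q=P[...,:2]-[.555,.0725];rx=q@X;ry=q@Y
# faces: +y plug face of each lid, rack coordinates
for nm,y0,z0,z1 in(('s0',-.09,.08,.105),('s1',-.03,.10,.135),('s2',.03,.08,.105),('s3',.09,.08,.105)):
    m=(abs(ry-y0)<.02)&(P[...,2]>z0)&(P[...,2]<z1)&(rx>-.03)&(rx<.025)&(b.max(-1)<110)&(b.max(-1)>35)
    print(nm,m.sum(),np.median(ry[m])*1000, np.percentile(ry[m],[20,80])*1000, np.polyfit(P[m][:,2],ry[m],1)[0] if m.sum()>5 else '')
E
```

```text
t 12.15 tcp [0.5589 0.0388 0.1482] rpy [1.7997e+02 9.0000e-02 1.1270e+01] w 0.169 F [ 0.4  0.6 -0.7]
shift mm [ 3.  -3.8 67.7] turn deg [ 0.03  0.09 -0.33]
  return _methods._mean(a, axis=axis, dtype=dtype,
  ret = ret.dtype.type(ret / rcount)
Traceback (most recent call last):
IndexError: index -1 is out of bounds for axis 0 with size 0
```

View pics/s7.png

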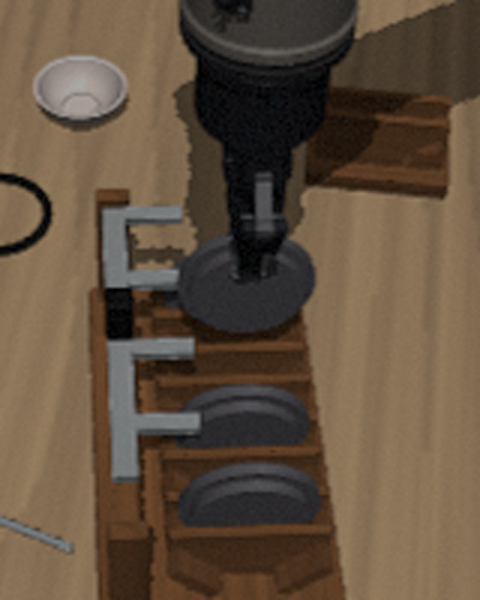

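The lid hangs over slot 1, lid centre about (247,283) in the crop, with the comb fingers clear. Fine-align, then measure the face against the other lids.

Emit:
move_arm(series=[[[0.003, -0.0035, 0], [0, 0, -0.3]], [[0, 0, 0], [0, 0, 0]], [[0, 0, 0], [0, 0, 0]]])

```text
time: 12.45
tcp_pos: [0.5625, 0.0429, 0.1506]
eef_rot: [3.141, -0.002, 0.201]
wrist_force: [-1.0, -0.7, -1.1]
width: 0.173
```

```bash
python3 go.py .5610 .0431 .0805 11.6;cat > face.py <<'E'
from h import *
c=shot('side')
P=cloud(c);b=c['color'].astype(int)
R=np.radians(11.6);X=np.array([np.cos(R),np.sin(R)]);Y=np.array([-np.sin(R),np.cos(R)])
q=P[...,:2]-[.555,.0725];rx=q@X;ry=q@Y
for nm,y0,z0,z1 in(('s0',-.09,.08,.105),('s1',-.03,.11,.135),('s1seated',-.03,.08,.105),('s2',.03,.08,.105),('s3',.09,.08,.105)):
    m=(abs(ry-y0)<.02)&(P[...,2]>z0)&(P[...,2]<z1)&(abs(rx)<.03)&(abs(rx)>.014)&(b.max(-1)<110)
    if m.sum()>5: print(nm,m.sum(),(np.median(ry[m])*1000).round(1), (np.percentile(ry[m],[20,80])*1000).round(1),'tilt',np.polyfit(P[m][:,2],ry[m],1)[0].round(3),'yaw',np.polyfit(rx[m],ry[m],1)[0].round(3))
E
python3 face.py
```

```text
t 12.45 tcp [0.5625 0.0429 0.1506] rpy [ 1.7994e+02 -9.0000e-02  1.1540e+01] w 0.173 F [-1.  -0.7 -1.1]
shift mm [-1.5 -0.5 70.1] turn deg [ 0.06 -0.09 -0.06]
s1 116 -23.7 [-24.4 -22.6] tilt 0.017 yaw -0.009
s2 157 40.7 [35.9 41.7] tilt -0.205 yaw 0.015
s3 160 100.6 [ 96.1 101.6] tilt -0.183 yaw 0.009
```

```bash
cat >> face.py <<'E'
print('slats')
sl=(abs(rx)<.05)&(P[...,2]>.0660)&(P[...,2]<.071)&(b[...,2]-b[...,0]>20)
for y0 in(-104,-76,-44,-16,16,44,76,104):
    m=sl&(abs(ry*1000-y0)<8)
    if m.sum()>5: print(y0,m.sum(),(np.median(ry[m])*1000).round(1),(np.percentile(ry[m],[5,95])*1000).round(1))
zc=bot.state()['tcp_pos'][2]-.0075
rr=np.hypot(rx,P[...,2]-zc)
for a,e in((0,.015),(.015,.03),(.03,.036),(.036,.040),(.040,.046)):
    m=(abs(ry+.028)<.015)&(rr>=a)&(rr<e)&(P[...,2]<zc-.005)&(b.max(-1)<110)
    if m.sum()>3: print('held r',a,e,m.sum(),(np.percentile(ry[m],[10,50,90])*1000).round(1),'x',(rx[m].mean()*1000).round(1))
for y0 in(.03,.09):
  for a,e in((.02,.034),(.036,.039),(.04,.044)):
    r2=np.hypot(rx,P[...,2]-.073); m=(abs(ry-y0-.005)<.012)&(r2>=a)&(r2<e)&(P[...,2]>.085)&(b.max(-1)<110)
    if m.sum()>3: print('seated',y0,a,e,m.sum(),(np.percentile(ry[m],[10,50,90])*1000).round(1))
E
python3 face.py
```

```text
s1 116 -23.5 [-24.5 -22.7] tilt 0.036 yaw -0.005
s2 153 40.3 [37.3 41.6] tilt -0.127 yaw 0.014
s3 166 100.4 [ 96.6 101.6] tilt -0.178 yaw 0.018
slats
-76 20 -76.2 [-79.5 -72.9]
-44 91 -43.4 [-46.7 -39.5]
-16 118 -15.7 [-19.  -11.3]
16 6 15.7 [13.4 18.4]
44 142 44.1 [39.6 48. ]
76 14 76.0 [73.4 79.6]
104 163 104.1 [100.1 107.9]
held r 0 0.015 30 [-24.5 -23.3 -22.2] x 0.1
held r 0.015 0.03 162 [-24.9 -23.6 -22.1] x -0.7
held r 0.03 0.036 91 [-24.6 -23.5 -22.1] x -0.3
held r 0.036 0.04 35 [-28.4 -23.9 -22.9] x 5.5
held r 0.04 0.046 28 [-33.3 -31.9 -30.2] x 10.6
seated 0.03 0.02 0.034 119 [40.  41.4 42.7]
seated 0.03 0.036 0.039 117 [33.7 37.3 41.9]
seated 0.03 0.04 0.044 105 [27.9 33.3 35.4]
seated 0.09 0.02 0.034 114 [100.2 101.5 102.6]
seated 0.09 0.036 0.039 135 [ 93.5  97.3 101.8]
seated 0.09 0.04 0.044 133 [88.3 92.6 95. ]
```

Slat and lid faces in the same view say the lid is about 2 mm to −y of the slot centre, and the lock-stop reference says 0–1 mm. I'll shift 1.2 mm to +y and descend in steps, watching the force.

Emit:
move_arm(series=[[[-0.0015, -0.0017, 0.01], [0, 0, 0]], [[0, 0, 0.01], [0, 0, 0]], [[0, 0, 0.004], [0, 0, 0]], [[0, 0, 0], [0, 0, 0]], [[0, 0, 0], [0, 0, 0]]])

```text
time: 12.97
tcp_pos: [0.5602, 0.0446, 0.1238]
eef_rot: [3.141, -0.001, 0.202]
wrist_force: [0.3, 0.2, 0.5]
width: 0.165
```

```bash
python3 go.py .5608 .0443 .0805 11.6; python3 face.py | grep -E "held|^-44|^-16"
```

```text
t 12.97 tcp [0.5602 0.0446 0.1238] rpy [ 1.7995e+02 -8.0000e-02  1.1570e+01] w 0.165 F [0.3 0.2 0.5]
shift mm [ 0.5  0.4 43.3] turn deg [ 0.05 -0.08 -0.03]
-44 13 -42.6 [-44.9 -39.7]
-16 120 -15.5 [-18.9 -12.2]
held r 0 0.015 36 [-23.1 -21.4 -19.6] x 0.1
held r 0.015 0.03 138 [-22.5 -21.5 -20. ] x -0.2
held r 0.03 0.036 87 [-23.1 -21.5 -20. ] x -1.9
held r 0.036 0.04 33 [-29.3 -22.1 -20.1] x -7.4
held r 0.04 0.046 17 [-30.8 -29.4 -26.6] x -7.0
```

The face now gives a lid centre of −29.5, with the slot at −29.6. Descend into the slot.

Emit:
move_arm(series=[[[0, 0, 0.005], [0, 0, 0]], [[0, 0, 0.005], [0, 0, 0]], [[0, 0, 0.005], [0, 0, 0]], [[0, 0, 0], [0, 0, 0]]])

```text
time: 13.35
tcp_pos: [0.5605, 0.0445, 0.1077]
eef_rot: [3.141, -0.002, 0.202]
wrist_force: [0.1, 0.3, -0.6]
width: 0.17
```

```bash
python3 go.py .5608 .0443 .0805 11.6
```

```text
t 13.35 tcp [0.5605 0.0445 0.1077] rpy [ 1.7994e+02 -1.3000e-01  1.1550e+01] w 0.17 F [ 0.1  0.3 -0.6]
shift mm [ 0.1  0.2 27.2] turn deg [ 0.06 -0.13 -0.05]
```

It went in below the slat tops (lid bottom about .055) with no force. Continue.

Emit:
move_arm(series=[[[0, 0, 0.006], [0, 0, 0]], [[0, 0, 0.006], [0, 0, 0]], [[0, 0, 0.006], [0, 0, 0]], [[0, 0, 0.005], [0, 0, 0]], [[0, 0, 0], [0, 0, 0]]])

```text
time: 13.77
tcp_pos: [0.5612, 0.0446, 0.0824]
eef_rot: [3.141, -0.003, 0.202]
wrist_force: [0.4, -0.2, -0.5]
width: 0.168
```

```bash
python3 go.py .5608 .0443 .0805 11.6
```

```text
t 13.77 tcp [0.5612 0.0446 0.0824] rpy [179.94  -0.2   11.55] w 0.168 F [ 0.4 -0.2 -0.5]
shift mm [-0.5  0.2  1.9] turn deg [ 0.06 -0.2  -0.05]
```

Emit:
move_arm(series=[[[0, 0, 0.003], [0, 0, 0]], [[0, 0, 0.002], [0, 0, 0]]])

```text
time: 13.93
tcp_pos: [0.5637, 0.0453, 0.0797]
eef_rot: [3.14, -0.008, 0.202]
wrist_force: [-22.1, -3.6, 51.6]
width: 0.167
```

```bash
python3 go.py .5608 .0443 .0805 11.6
```

```text
t 13.93 tcp [0.5637 0.0453 0.0797] rpy [179.93  -0.46  11.56] w 0.167 F [-22.1  -3.6  51.6]
shift mm [-3.1  0.4 -0.9] turn deg [ 0.07 -0.46 -0.04]
```

Bottomed on the V floor at .0797, matching the .0805 it had in the stand. Release with a limited opening (neighbouring lids) and retreat.

Emit:
move_arm(series=[[[0, 0, -0.0005], [0, 0, 0]], [[0, 0, 0], [0, 0, 0]], [[0, 0, 0], [0, 0, 0]], [[0, 0, 0], [0, 0, 0]], [[0, 0, -0.01], [0, 0, 0]], [[0, 0, -0.03], [0, 0, 0]], [[0, 0, -0.04], [0, 0, 0]], [[0, 0, 0], [0, 0, 0]]], claw=0.4)

```text
time: 14.6
tcp_pos: [0.5616, 0.0454, 0.163]
eef_rot: [3.141, -0.003, 0.202]
wrist_force: [2.0, -0.8, 0.8]
width: 0.399
```

```bash
python3 go.py .635 .0706 .165 11.6; python3 face.py; python3 - <<'E'
from h import *
c=shot('side');cv2.imwrite('pics/s8.png',cv2.resize(c['color'][100:300,230:390],None,fx=3,fy=3,interpolation=cv2.INTER_CUBIC))
E
```

```text
t 14.6 tcp [0.5616 0.0454 0.163 ] rpy [179.98  -0.18  11.6 ] w 0.399 F [ 2.  -0.8  0.8]
shift mm [77.  -9.9 -1.8] turn deg [ 0.02 -0.18 -0.  ]
s0 122 -79.6 [-82.7 -78. ] tilt -0.152 yaw 0.017
s1 41 -30.8 [-34.1 -28.1] tilt -0.046 yaw 0.0
s1seated 153 -21.5 [-25.1 -20.4] tilt -0.21 yaw 0.013
s2 151 40.5 [37.2 41.5] tilt -0.134 yaw 0.016
s3 159 100.4 [ 96.3 101.6] tilt -0.163 yaw 0.016
slats
-76 70 -76.1 [-80.1 -72. ]
-16 121 -15.3 [-19.  -11.8]
44 144 43.9 [39.9 48.1]
76 14 76.8 [73.6 78.6]
104 154 104.3 [100.1 108.1]
held r 0.03 0.036 9 [-34.1 -32.2 -28.1] x -1.4
held r 0.036 0.04 41 [-34.2 -31.1 -27.9] x 1.3
held r 0.04 0.046 100 [-32.1 -27.8 -21.2] x 0.7
seated 0.03 0.02 0.034 113 [40.  41.4 42.8]
seated 0.03 0.036 0.039 115 [33.4 37.7 42.6]
seated 0.03 0.04 0.044 112 [27.  32.6 35.3]
seated 0.09 0.02 0.034 125 [100.1 101.2 102.3]
seated 0.09 0.036 0.039 123 [ 93.6  97.5 101.9]
seated 0.09 0.04 0.044 125 [88.  92.3 95.2]
```

View pics/s8.png

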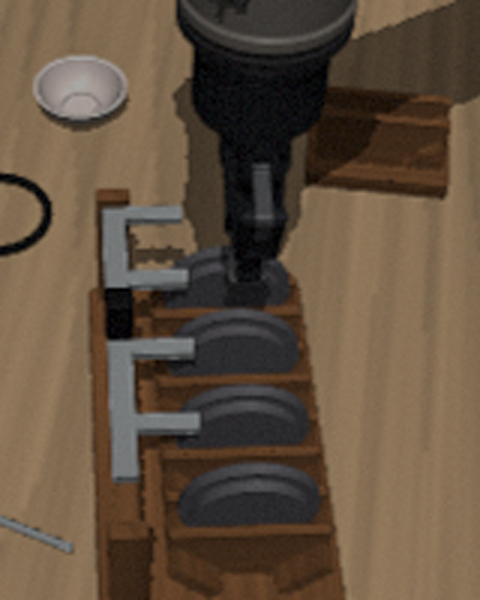

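All four lids stand in their slots at the same height, with the new one at (240,345). Now I go back to the knob to lock.

Emit:
move_arm(series=[[[0.015, -0.002, -0.02], [0, 0, 0]], [[0.025, -0.004, 0], [0, 0, 0]], [[0.025, -0.004, 0], [0, 0, 0]], [[0.012, 0, 0], [0, 0, 0]], [[0, 0, 0], [0, 0, 0]]], claw=0.6)

```text
time: 15.12
tcp_pos: [0.6333, 0.0697, 0.1771]
eef_rot: [3.141, 0.005, 0.201]
wrist_force: [-1.3, -0.8, -0.3]
width: 0.603
```

```bash
python3 go.py .635 .0706 .116 11.6
```

```text
t 15.12 tcp [0.6333 0.0697 0.1771] rpy [179.94   0.3   11.52] w 0.603 F [-1.3 -0.8 -0.3]
shift mm [ 2.2 -0.6 61.1] turn deg [ 0.06  0.3  -0.08]
```

Emit:
move_arm(series=[[[0.002, -0.0005, 0.02], [0, 0, 0]], [[0, 0, 0.02], [0, 0, 0]], [[0, 0, 0.01], [0, 0, 0]], [[0, 0, 0.009], [0, 0, 0]], [[0, 0, 0], [0, 0, 0]]])

```text
time: 15.53
tcp_pos: [0.6323, 0.0702, 0.1135]
eef_rot: [3.141, 0.009, 0.201]
wrist_force: [-0.2, -0.3, -0.2]
width: 0.604
```

```bash
python3 go.py .635 .0706 .116 11.6
```

```text
t 15.53 tcp [0.6323 0.0702 0.1135] rpy [179.97   0.52  11.54] w 0.604 F [-0.2 -0.3 -0.2]
shift mm [ 2.7  0.1 -2.6] turn deg [ 0.03  0.52 -0.06]
```

Emit:
move_arm(series=[[[0, 0, 0], [0, 0, 0]], [[0, 0, 0], [0, 0, 0]], [[0, 0, 0], [0, 0, 0]], [[0, 0, 0], [0, 0, 0]], [[0, 0, 0], [0, 0, 0]], [[0, 0, 0], [0, 0, 0]]], claw=0)

```text
time: 16.03
tcp_pos: [0.6318, 0.0701, 0.1145]
eef_rot: [3.141, 0.009, 0.201]
wrist_force: [2.0, 0.0, -8.6]
width: 0.195
```

```bash
python3 go.py .635 .0706 .116 11.6
```

```text
t 16.03 tcp [0.6318 0.0701 0.1145] rpy [179.98   0.51  11.54] w 0.195 F [ 2.   0.  -8.6]
shift mm [ 3.2  0.2 -1.5] turn deg [ 0.02  0.51 -0.06]
```

Knob gripped. Slide 36 mm along tool −y.

Emit:
move_arm(series=[[[0, -0.004, 0], [0, 0, 0]], [[0, -0.004, 0], [0, 0, 0]], [[0, -0.004, 0], [0, 0, 0]], [[0, -0.004, 0], [0, 0, 0]], [[0, -0.004, 0], [0, 0, 0]], [[0, -0.004, 0], [0, 0, 0]], [[0, -0.004, 0], [0, 0, 0]], [[0, -0.004, 0], [0, 0, 0]]])

```text
time: 16.7
tcp_pos: [0.6253, 0.102, 0.1145]
eef_rot: [3.139, 0.009, 0.2]
wrist_force: [1.4, -2.0, -7.3]
width: 0.195
```

```bash
python3 go.py .6247 .1054 .1145 11.6
```

```text
t 16.7 tcp [0.6253 0.102  0.1145] rpy [179.84   0.51  11.43] w 0.195 F [ 1.4 -2.  -7.3]
shift mm [ 0.1 -3.5 -0. ] turn deg [ 0.16  0.51 -0.17]
```

Emit:
move_arm(series=[[[0, -0.004, 0], [0, 0, 0]], [[0, -0.004, 0], [0, 0, 0]], [[0, -0.003, 0], [0, 0, 0]], [[0, -0.003, 0], [0, 0, 0]], [[0, -0.003, 0], [0, 0, 0]]])

```text
time: 17.12
tcp_pos: [0.6246, 0.1053, 0.1145]
eef_rot: [3.123, 0.009, 0.189]
wrist_force: [4.8, -16.8, -6.3]
width: 0.197
```

```bash
python3 go.py .6247 .1054 .1145 11.6
```

```text
t 17.12 tcp [0.6246 0.1053 0.1145] rpy [178.91   0.54  10.85] w 0.197 F [  4.8 -16.8  -6.3]
shift mm [ 0.2 -0.1  0. ] turn deg [ 1.09  0.55 -0.74]
```

Emit:
move_arm(series=[[[0, -0.005, 0], [0, 0, 0]], [[0, -0.005, 0], [0, 0, 0]]])

```text
time: 17.28
tcp_pos: [0.6246, 0.1052, 0.1145]
eef_rot: [3.112, 0.01, 0.182]
wrist_force: [7.6, -26.8, -3.4]
width: 0.196
```

Emit:
move_arm(series=[[[0, 0, 0], [0, 0, 0]], [[0, 0, 0], [0, 0, 0]], [[0, 0, 0], [0, 0, 0]], [[0, 0, 0], [0, 0, 0]], [[0, 0, -0.03], [0, 0, 0]], [[0, 0, -0.04], [0, 0, 0]], [[0, 0, -0.04], [0, 0, 0]], [[0, 0.035, 0], [0, 0, 0]], [[0, 0.035, 0], [0, 0, 0]], [[0, 0.035, 0], [0, 0, 0]], [[0, 0.035, 0], [0, 0, 0]], [[0, 0.035, 0], [0, 0, 0]], [[0, 0.035, 0], [0, 0, 0]], [[0, 0.035, 0], [0, 0, 0]], [[0, 0, 0], [0, 0, 0]]], claw=0.6)

```text
time: 18.53
tcp_pos: [0.674, -0.1269, 0.243]
eef_rot: [3.119, -0.001, 0.2]
wrist_force: [0.0, -0.7, 0.1]
width: 0.598
```

```bash
python3 meas.py | grep -E "top|side|knob|comb|lid|all"; python3 - <<'E'
from h import *
c=shot('side','s9.png');print(bot.state()['wrist_force'])
E
```

```text
top
knob 55 uv [246. 202.] mean [0.627  0.1038 0.1528] rect [627.2 104.1] [16.7 17. ] 4.0
lid 57 uv [254. 202.] mean [0.6296 0.0855 0.1162] rect [630.4  86.2] [15.2 27.3] 13.6
lid 19 uv [202. 215.] mean [0.6016 0.213  0.1164] rect [602.5 213.4] [19.9  5.1] 6.0
lid 163 uv [295. 225.] mean [ 0.5699 -0.0136  0.1098] rect [569.5 -13.3] [69.5 16.1] 10.9
lid 163 uv [272. 230.] mean [0.5592 0.0424 0.1098] rect [559.1  42.7] [69.5 15.9] 11.8
lid 169 uv [248. 236.] mean [0.5462 0.1029 0.11  ] rect [545.1 103.5] [66.8 16.9] 11.1
lid 171 uv [224. 242.] mean [0.5339 0.1613 0.109 ] rect [532.3 162.3] [68.  16.9] 11.1
comb 345 uv [277. 201.] mean [0.6309 0.0299 0.1176] rect [622.4  30.8] [55.3 84.6] 12.1
comb 383 uv [226. 212.] mean [0.6062 0.1541 0.1176] rect [596.2 156.6] [ 54.9 102.2] 11.7
all 383 uv [236. 155.] mean [0.7754 0.1359 0.021 ] rect [745.4 145. ] [ 25.1 198.3] 74.6
all 395 uv [338. 168.] mean [ 0.6586 -0.0839  0.3521] rect [659.8 -85. ] [57.8 31.1] 80.0
all 6578 uv [260. 228.] mean [0.5703 0.0741 0.0604] rect [567.8  73.2] [152.6 289.7] 11.7
all 522 uv [372. 264.] mean [ 0.4688 -0.2
[... 726 characters left out ...]
51.9 170.1] [106.1  17.8] 13.1
comb 349 uv [275. 195.] mean [0.6313 0.0286 0.1173] rect [625.1  26.6] [53.7 78.6] 11.6
comb 546 uv [276. 248.] mean [0.6074 0.1559 0.1172] rect [597.8 157.2] [ 54.9 102.5] 12.5
all 1155 uv [266.  60.] mean [ 0.6661 -0.0815  0.3526] rect [675.  -95.3] [82.1 68.2] 77.3
all 377 uv [255. 128.] mean [ 0.7285 -0.2704  0.021 ] rect [ 725.5 -262.6] [75.9 80.3] 11.9
all 1423 uv [356. 146.] mean [ 0.4737 -0.224   0.0425] rect [ 473.5 -231.1] [ 66.3 117.2] 88.2
all 9798 uv [298. 248.] mean [0.572  0.1124 0.0701] rect [572.4  76.7] [160.3 290.7] 11.7
all 654 uv [195. 259.] mean [0.7766 0.1427 0.0201] rect [747.8 148.5] [ 28.7 198.7] 73.6
[0.47191036 1.1126515  0.56443595]
```

View pics/s9.png

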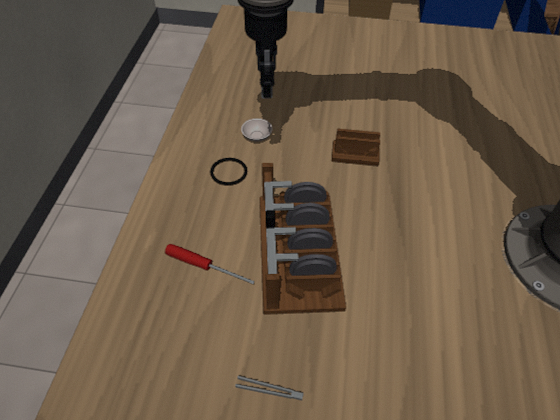

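The lock is at its other stop: 36.1 mm of knob travel by camera, with a finger over each of the four lids. The stand is empty and the bystanders have not moved. Handing in.

```bash
python3 -c "
from h import *
print(ticket.finish_job())"
```

```text
the job is handed in; nothing more can be done
None
```

The spare lid is now in the rack's empty slot (slot 1), and I handed the job in at about 19 s of robot time. I slid the lock open to its stop, moved the lid over from the drying block, released it, then slid the lock back to its other stop.

**Last checks:**
- **Lock:** It stopped moving under 34 N when opened and 27 N when closed. The top camera shows 36.1 mm of knob travel between the stops, against 36 mm nominal, with a finger over each lid.
- **Lids:** All four stand at the same height within about 1 mm in the final images, and the other three are still in their slots.
- **Other things on the counter:** The dish and screwdriver measure unchanged. The ring and tweezers look unchanged in the picture, but I did not measure them. The final wrist force was near zero, with the arm clear of everything.

**What went wrong or disagreed:**
- **Missed first grip:** The gripper's first close on the knob missed and only touched its top lightly (under 2 N). The real fingertips sit about 10 mm above the reported tool point, not 17 mm below it as specified. I went about 27 mm lower after that, and every later grip held.
- **Lid alignment:** The camera and the lock-stop reference differed by 1–2 mm on the lid's sideways position. I corrected it before inserting, and the lid went in without force.
- **Seating push:** The push that bottomed the lid on the V floor briefly read 52 N upward (about 56 N in all) at the wrist. That is under the 120 N wrist limit, and it went through the finger pads, not the gripper body.

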